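Count to the third gap and slide the blank home

ROBOT

A 6-joint arm with a two-finger parallel gripper is mounted at the origin on the work surface. World frame = base frame: x ahead of the robot, y to its left, z up, the work surface at z = 0. Lengths are in mm, angles in rad, forces in N, time in s.
With the tool pointing down it reaches from about 350 to 725 mm from the base axis. Payload 4.3 kg.
Tool frame: the origin (TCP) lies between the finger pads, 19 mm behind the fingertips; this is the grasp point; z points along the fingers, y is the line along which they close (so a half turn about z gives the same grasp; the last joint's range is limited). The gripper opens to 85 mm and grips with 20 to 120 N. Pads are 22 mm wide; open, the fingers measure 114 mm over their backs; the gripper's body (76 mm by 85 mm) begins 54 mm behind the grasp point. The pads swing forward as they close: fully open they stand 13 mm farther back than shut.
Start: joints at [-1.219, 0.377, 0.081, 1.274, 0, 1.46], TCP at [256.213, -514.801, 250.029] pointing down, gripper open.
Joint ranges: [-2.72, 2.72], [-0.84, 1.66], [-1.02, 1.22], [-1.77, 2.12], [-1.37, 1.28], [-3.14, 3.14]. Speed limits (rad/s): [2.57, 2.57, 3.14, 3.14, 3.14, 3.14].

INTERFACE

Orientations are given as a rotation vector (axis times angle).
In Python, from cell import readout, imaging, ctrl gives the robot as it stands.
- The arm moves only by the shell command python3 -m pendant 'ROWS' [FORCE]. ROWS is a JSON object of lists of equal length, an entry for each row: "dr": the turn, a rotation vector about the tool's x, y, z in rad, a list of three; "travel": the shift along the tool's x, y, z in m, a list of three; "fingers": the finger opening in m, from 0 to 0.0854. In form: {"dr": [[ax, ay, az], ...], "travel": [[dx, dy, dz], ...], "fingers": [fingers, ...]}. A call has 1 to 12 rows; each row is the pose to reach, as a shift and turn from the pose commanded when the call began, along the tool's axes at that moment; what a row does not reach only later rows make up. A row lasts 1/8 s, in which the tool goes at most 62.5 mm and 10.7 degrees, less where a joint would pass 70% of its speed; a pose out of reach is approached as far as the arm can. A call with a gripper value outside its range is refused whole. The fingers move at their own pace and stop on an object; FORCE is the grip in N (left out, the last holds). Time passes only in rows, so rows that repeat a pose let the fingers close. It gives the time, the measured TCP pose, the force, the opening and the grip force at its end, in the units of the state.
- readout.read_state(): the state, without advancing time (a new reading comes with each control period).
- imaging.camera(name): name is "scene" or "top" or "wrist"; returns (picture, depth): 420x560x3 uint8, blue, green, red; 420x560 float32, mm along the optical axis (not along the pixel's ray), 0 where there is no reading.
- imaging.camera_params(name): a dict with "intrinsics" (3x3 intrinsics, pixels), "R" (3x3) and "t" (3): a world point X has camera coordinates R X + t. Camera axes: x right, y down, z forward; pixel columns grow to the right and rows downward; lengths in mm; the calibration is good to about 2 mm. The wrist camera is an equidistant fisheye: a pixel r from the principal point sees the ray r / f radians off the axis. A picture is of the moment at which its call begins: read the wrist's pose just before it. camera_params takes no time and is no camera call; for the wrist camera it gives the pose at the moment of the call.
- ctrl.close_job(): hands the job in; it is judged then, once.
The state is a dict: "t": time; "joint_pos": joint angles; "joint_vel": joint speeds; "effort": joint torques, N m; "position": TCP position; "ee_rot": TCP orientation; "ft_force": force on the tool from outside, world axes, zero at the start; "torque": the same for the moment, N m; "gripper_width": finger opening in mm; "gripper_force": force on a finger pad.
Only numpy, scipy, OpenCV 4.12 (cv2) and the standard library are available. Lean on these libraries where they do the work, as an engineer would, in place of code of your own. Each camera call takes 0.05 s, during which the arm holds its last target. There are 200 camera calls.

TASK

The divider rack's gaps are counted from the end that has the tall post. First run a fingertip along the top of the metal rail from the first gap to the second to the third, keeping it touching over the dividers in between; then push the loose wooden blank lying in front of the rack along the mat and into that third gap until it stops against the rack's back board. Only push the blank, never lift it or tip it over, and leave every other loose thing where it is.

Things in the scene. Friction and masses are not known exactly. Their poses are not given: they have to be found in the camera images.
- rack: fixed plywood rack on the bench mat (mat top z = 3 mm). Origin: on the mat, centre of the rack; +x points from the gaps' open mouths to the back board, +y along the rack; only its yaw varies. 7 upright dividers 14 mm thick, 36 mm high, round-nosed, from x = -33 to +33 mm, 48 mm apart, leave 6 gaps 34 mm wide at y = +120, +72, +24, -24, -72, -120 mm, floored by the mat
- rack_back (a point): point on the mat at the foot of the back board's inner face, mid rack: rack x = +33 mm, y = 0. The board (36 mm high, 12 mm thick) closes the far end of all gaps, which are 66 mm deep. Beyond the last dividers a foot, 36 mm long and 12 mm high, at y = +/-169 mm carries the tall post or the low stub
- rail: straight bare aluminium bar fixed over the dividers, across all six gaps: 302 mm long along the rack's y, 14 mm wide, 12 mm thick. Origin at its centre, above the rack's origin; its top is 48 mm above the mat (51 mm above the work surface, 6 mm above this origin). Rigid. The space beneath it is 36 mm high
- post: tall turned wooden post with a knob, 72 mm high, 24 mm across at the knob, fixed on the foot at one end of the rack, either end; its top is 84 mm above the mat. The gaps are counted from it: along the rack, the centre of gap number k is k x 48 mm from its axis, which lies in line with the rail. Origin at the centre of its underside
- stub: low wooden stub, 20 mm across and 10 mm high, on the foot at the other end of the rack. Origin at the centre of its underside
- blank: loose light wooden block 84 mm long (its x), 26 wide (y), 28 high, about 50 to 100 g, on the mat in front of the rack towards one end, pointing into the gaps within 6 degrees; the only wooden block in front of the rack. Origin: centre of its underside. Home against the back board, its origin is at x = -9 mm in the rack's frame and its near end sticks out 18 mm from the noses
- pot: small closed glue jar, 36 mm across, 52 mm high, standing in front of the rack towards the other end from the blank; leave it alone. Origin: centre of its underside
- offcut1: short wooden offcut 50 x 26 x 28 mm, loose, in the gap at rack y = +72 mm, wholly between the dividers; leave it alone
- offcut2: short wooden offcut 50 x 26 x 28 mm, loose, in the gap at rack y = -120 mm, wholly between the dividers; leave it alone
- sander: cork sanding block 110 x 62 mm, 38 mm high, on the mat off to the left; leave it alone
- brush: flat brush lying on the mat off to the right; leave it alone
- mug: white mug with a handle, 76 mm across and 90 mm high, off to the left and farther away; leave it alone
Mind the look-alikes: they are no part of the job. What is shaped like the blank but green or yellow is not meant.

How it is judged:
By the outcome, as a careful person would: the job done as asked, in the order asked, and still so for the second after the job is handed in, with the robot touching nothing.
It also fails if it takes over 64 s, if anything falls off the work surface, if the arm or the gripper's body presses on something with over 40 N, if the wrist force passes 120 N, or if a joint passes its speed limit or range.

## Working session

There is one attempt and no reset: what is moved stays moved. The work goes in short steps, Python scripts to look and compute and a shell command to move; the robot and the scene stay as the last step left them, time stands still between calls to the robot, and variables do not carry over. Pictures are saved under pics/ and viewed, at most 10 in all, crops included, and the job is handed in when it is done.

```bash
mkdir -p pics; python3 - <<'E'
from cell import readout, imaging
import cv2, numpy as np
for n in ("top","scene"):
    p,d=imaging.camera(n); cv2.imwrite(f"pics/{n}0.png",p); np.save(f"{n}d.npy",d)
    c=imaging.camera_params(n); print(n,c)
print(readout.read_state())
E
```

```text
top {'intrinsics': array([[504.26928789,   0.        , 283.16087352],
       [  0.        , 504.26928789, 209.36717039],
       [  0.        ,   0.        ,   1.        ]]), 'R': array([[ 0.00130649, -0.99983684,  0.01801634],
       [-0.99147193, -0.00364292, -0.13026946],
       [ 0.13031384, -0.0176925 , -0.99131492]]), 't': array([   3.4351813 ,  585.22614261, 1165.00809761])}
scene {'intrinsics': array([[418.70275731,   0.        , 281.33431592],
       [  0.        , 418.70275731, 206.63192307],
       [  0.        ,   0.        ,   1.        ]]), 'R': array([[ 0.56953457,  0.82182779,  0.01514778],
       [ 0.58819376, -0.39461274, -0.70590997],
       [-0.57415892,  0.41094996, -0.70813958]]), 't': array([-346.01485127, -286.74891668, 1326.50427169])}
{'t': 0.1, 'joint_pos': array([-1.21928777e+00,  3.78020156e-01,  7.97778103e-02,  1.27444412e+00,
       -1.13334693e-05,  1.46049501e+00]), 'joint_vel': array([ 0.0008213 , -0.00305344,  0.00290988,  0.00134628, -0.0026909 ,
        0.00175763]), 'effort': array([ 1.38747313e-03, -4.64693356e+01,  2.70582533e+01,  1.19992951e-02,
       -1.92551879e-04, -2.74637006e-07]), 'position': array([ 256.00792069, -514.23177649,  249.14418805]), 'ee_rot': array([-3.05638850e+00, -7.18551190e-01,  3.74657487e-04]), 'ft_force': array([ 0.38000531, -0.1545497 ,  0.6749361 ]), 'torque': array([ 0.02088762,  0.02663407, -0.00446002]), 'gripper_force': 0.0, 'gripper_width': 85.35313167354573}
```

View pics/top0.png

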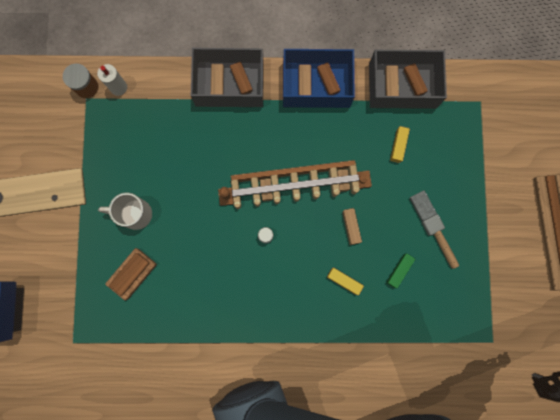

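View pics/scene0.png

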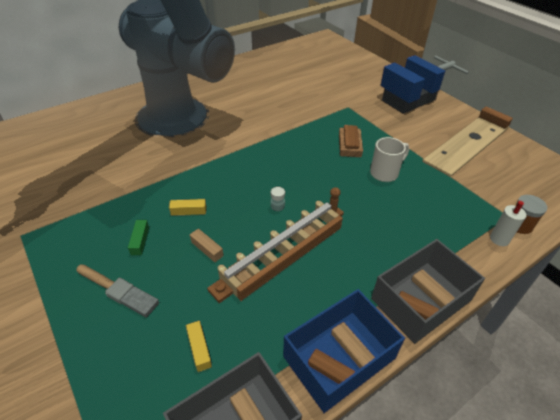

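The tall post is at the rack's left end (top image 225,195), which is rack +y. That makes gap 3 the one at rack y=+24. The blank is at (352,226) and the pot at (265,236). Next I'll measure them.

```bash
cat > h.py <<'E'
import numpy as np, cv2
from cell import imaging, readout
def ray(name,uv,z):
    c=imaging.camera_params(name);K,R,t=c["intrinsics"],c["R"],c["t"]
    uv=np.atleast_2d(uv).astype(float); o=-R.T@t
    d=np.c_[uv,np.ones(len(uv))]@np.linalg.inv(K).T@R
    return o+d*((z-o[2])/d[:,2])[:,None]
def blob(m,x0,x1,y0,y1):
    r=np.zeros_like(m);r[y0:y1,x0:x1]=m[y0:y1,x0:x1]
    n,l,s,c=cv2.connectedComponentsWithStats(r)
    i=1+np.argmax(s[1:,4]); return (l==i).astype(np.uint8),s[i],c[i]
def rect(name,b,z):
    cs=max(cv2.findContours(b,cv2.RETR_EXTERNAL,cv2.CHAIN_APPROX_NONE)[0],key=cv2.contourArea)[:,0]
    P=ray(name,cs,z)[:,:2].astype(np.float32)
    r=cv2.minAreaRect(P); return np.round(r[0],1),np.round(r[1],1),cv2.boxPoints(r).round(1).tolist()
E
python3 - <<'E'
from h import *
p=cv2.imread("pics/top0.png"); h=cv2.cvtColor(p,cv2.COLOR_BGR2HSV)
H,S,V=cv2.split(h)
rail=((S<60)&(V>120)).astype(np.uint8)
b,s,c=blob(rail,215,375,160,215); print("rail",s,c,rect("top",b,51))
b2,s,c=blob(rail,250,280,222,250); print("pot",s,c,ray("top",c,55))
wood=((H<25)&(S>70)&(V>80)).astype(np.uint8)
b3,s,c=blob(wood,335,370,203,250); print("blank",s,c,rect("top",b3,31))
q=p.copy()
for b in (b,b2,b3):cv2.drawContours(q,cv2.findContours(b,0,1)[0],-1,(0,0,255),1)
cv2.imwrite("pics/ov.png",cv2.resize(q[150:260,205:385],None,fx=4.4,fy=4.4,interpolation=2))
E
```

```text
rail [232 175 127  21 796] [294.74623116 184.6821608 ] (array([642.6, -23.6]), array([ 17., 303.]), [[614.5, 125.5], [653.7999877929688, -174.89999389648438], [670.7000122070312, -172.6999969482422], [631.4000244140625, 127.69999694824219]])
pot [258 227  15  15 179] [265.10055866 234.20111732] [[524.34828581  47.30794873  55.        ]]
blank [343 209  19  35 395] [351.9164557  226.02025316] (array([ 546.7, -160.1]), array([83.7, 27.3]), [[503.0, -155.3000030517578], [508.6000061035156, -182.0], [590.5, -164.89999389648438], [584.9000244140625, -138.10000610351562]])
```

View pics/ov.png

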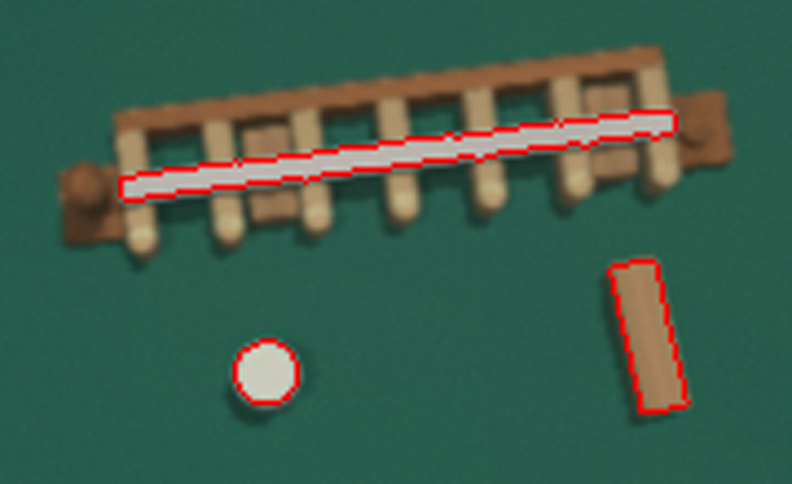

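Rail centre is at (642.6, -23.6), length 303 (nominal 302), with rack yaw 7.45°. The blank measures 83.7 x 27.3, which fits the given size. In the rack frame the blank is at (-113, -123, +4.4°) and the pot at (-108, 86). Next I'll go above gap 1.

```bash
cat >> h.py <<'E'
from scipy.spatial.transform import Rotation as Ro
C=np.array([642.6,-23.6]);EX=np.array([.9916,.1297]);EY=np.array([-.1297,.9916])
def torack(P): d=np.asarray(P)[:2]-C; return np.round([d@EX,d@EY],1)
def go(rx,ry,z,yaw):
    s=readout.read_state(); Rc=Ro.from_rotvec(s["ee_rot"])
    T=np.r_[C+rx*EX+ry*EY,z]
    Rt=Ro.from_euler("z",yaw)*Ro.from_euler("x",np.pi)
    print("world",T.round(1),"dr",(Rc.inv()*Rt).as_rotvec().round(4),"travel m",(Rc.inv().apply(T-s["position"])/1000).round(4))
E
python3 -c "
from h import *
go(0,120,110,1.70)"
```

```text
world [627.   95.4 110. ] dr [-0.0015 -0.0013 -1.2382] travel m [ 0.6038 -0.3802  0.14  ]
```

```bash
python3 -m pendant '{"dr":[[0,0,-0.15],[0,0,-0.3],[0,0,-0.45],[0,0,-0.6],[0,0,-0.75],[0,0,-0.9],[0,0,-1.05],[0,0,-1.2],[0,0,-1.238],[0,0,-1.238],[0,0,-1.238],[0,0,-1.238]],"travel":[[0.05,-0.032,0.01],[0.1,-0.063,0.02],[0.15,-0.095,0.03],[0.2,-0.126,0.04],[0.25,-0.158,0.05],[0.3,-0.19,0.06],[0.35,-0.22,0.07],[0.4,-0.252,0.08],[0.45,-0.284,0.09],[0.5,-0.315,0.1],[0.55,-0.347,0.11],[0.604,-0.38,0.13]],"fingers":[0,0,0,0,0,0,0,0,0,0,0,0]}' 30; python3 -c "
from h import *
go(0,120,80,1.70)"
```

```text
t: 1.6
position: [626.8, 93.2, 121.1]
ee_rot: [2.073, 2.359, 0.001]
ft_force: [0.5, -0.8, 0.2]
gripper_width: 0.0
gripper_force: 0.0
world [627.   95.4  80. ] dr [ 0.0011  0.0004 -0.0001] travel m [0.0022 0.0004 0.0411]
```

```bash
python3 -m pendant '{"dr":[[0,0,0],[0,0,0],[0,0,0],[0,0,0]],"travel":[[0.001,0,0.02],[0.002,0,0.04],[0.002,0,0.047],[0.002,0,0.047]],"fingers":[0,0,0,0]}'; python3 -m pendant '{"dr":[[0,0,0],[0,0,0],[0,0,0]],"travel":[[0,0,0.001],[0,0,0.002],[0,0,0.002]],"fingers":[0,0,0]}';  python3 -c "
from h import *
p,d=imaging.camera('scene');cv2.imwrite('pics/s1.png',cv2.resize(p[150:320,180:400],None,fx=3.5,fy=3.5))
go(0,120,70,1.70)"
```

```text
t: 2.1
position: [624.8, 93.1, 73.7]
ee_rot: [-2.073, -2.359, 0.002]
ft_force: [0.5, -0.2, 0.9]
gripper_width: -0.2
gripper_force: 0.0
t: 2.48
position: [625.7, 93.2, 72.6]
ee_rot: [2.073, 2.359, 0.001]
ft_force: [0.4, -0.6, 0.3]
gripper_width: -0.0
gripper_force: 0.0
world [627.   95.4  70. ] dr [ 0.0007  0.0001 -0.0004] travel m [0.0019 0.0017 0.0026]
```

View pics/s1.png

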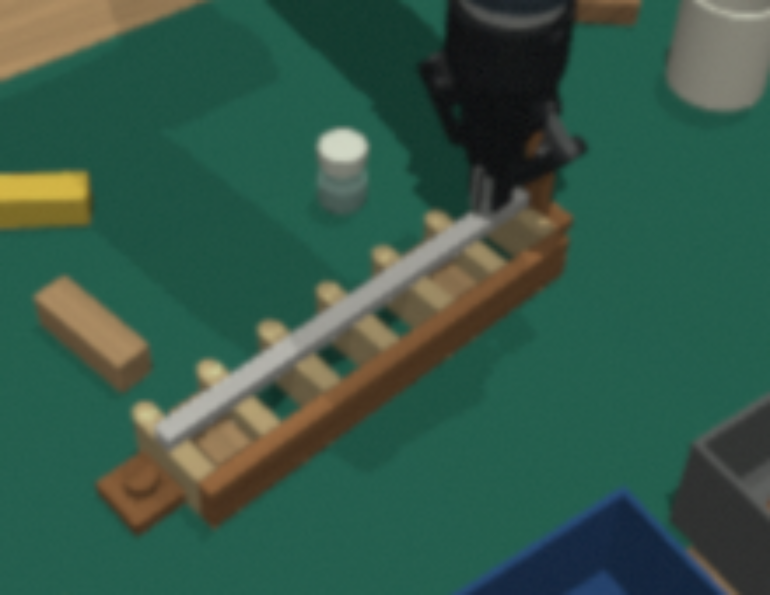

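The shut fingertips are over the rail at gap 1 (crop 490,205), just above contact. I'll lower until they touch.

```bash
for i in 1; do python3 -m pendant '{"dr":[[0,0,0],[0,0,0],[0,0,0]],"travel":[[0.001,0.001,0.001],[0.0015,0.0015,0.002],[0.0015,0.0015,0.003]],"fingers":[0,0,0]}'; done; python3 -m pendant '{"dr":[[0,0,0],[0,0,0]],"travel":[[0,0,0.0005],[0,0,0.0005]],"fingers":[0,0]}'
```

```text
t: 2.9
position: [626.9, 95.2, 69.8]
ee_rot: [2.073, 2.36, 0.001]
ft_force: [-2.1, 0.2, 7.7]
gripper_width: -0.3
gripper_force: 4.3
t: 3.15
position: [626.9, 95.2, 69.8]
ee_rot: [2.073, 2.36, 0.001]
ft_force: [-3.5, -0.5, 7.4]
gripper_width: -0.3
gripper_force: 3.4
```

Contact at about 7.5 N. Now sliding in two halves, keeping a light press.

```bash
python3 -m pendant '{"dr":[[0,0,0],[0,0,0],[0,0,0],[0,0,0],[0,0,0],[0,0,0],[0,0,0]],"travel":[[0,0,0.0005],[-0.008,0,0.0005],[-0.016,0,0.0005],[-0.024,0,0.0005],[-0.032,0,0.0005],[-0.04,0,0.0005],[-0.048,0,0.0005]],"fingers":[0,0,0,0,0,0,0]}'
```

```text
t: 4.03
position: [634.2, 49.2, 69.8]
ee_rot: [-2.072, -2.361, -0.008]
ft_force: [-0.2, 5.1, 7.1]
gripper_width: 0.0
gripper_force: 3.4
```

```bash
python3 -m pendant '{"dr":[[0,0,0],[0,0,0],[0,0,0],[0,0,0],[0,0,0],[0,0,0],[0,0,0]],"travel":[[-0.008,0,0.0003],[-0.016,0,0.0003],[-0.024,0,0.0003],[-0.032,0,0.0003],[-0.04,0,0.0003],[-0.048,0,0.0003],[-0.049,0,0.0003]],"fingers":[0,0,0,0,0,0,0]}';python3 -c "
from h import *
s=readout.read_state();print(torack(s['position']))"
```

```text
t: 4.9
position: [640.7, 0.6, 69.8]
ee_rot: [2.073, 2.361, 0.009]
ft_force: [-0.5, 7.1, 9.4]
gripper_width: -0.2
gripper_force: 4.2
[ 1.3 24.2]
```

```bash
python3 -m pendant '{"dr":[[0,0,0],[0,0,0]],"travel":[[0,0,-0.03],[0,0,-0.045]],"fingers":[0,0]}' >/dev/null; python3 -c "
from h import *
go(-113,-167,100,1.70)"
```

```text
world [ 552.2 -203.9  100. ] dr [ 0.0021  0.0006 -0.0001] travel m [-0.1897 -0.1132  0.0142]
```

```bash
python3 -m pendant '{"dr":[[0,0,0],[0,0,0],[0,0,0],[0,0,0],[0,0,0],[0,0,0]],"travel":[[-0.05,-0.03,0],[-0.1,-0.06,0],[-0.15,-0.09,0],[-0.19,-0.113,0.014],[-0.19,-0.113,0.014],[-0.19,-0.113,0.014]],"fingers":[0.045,0.045,0.045,0.045,0.045,0.045]}'; python3 -c "
from h import *
p,d=imaging.camera('wrist');cv2.imwrite('pics/w1.png',p)
go(-113,-167,25,1.70)"
```

```text
t: 5.9
position: [551.7, -203.8, 98.8]
ee_rot: [-2.074, -2.36, -0.001]
ft_force: [-0.2, 0.4, 0.3]
gripper_width: 45.4
gripper_force: 0.0
world [ 552.2 -203.9   25. ] dr [ 0.0004 -0.0002  0.0007] travel m [-0.0005  0.0001  0.074 ]
```

View pics/w1.png

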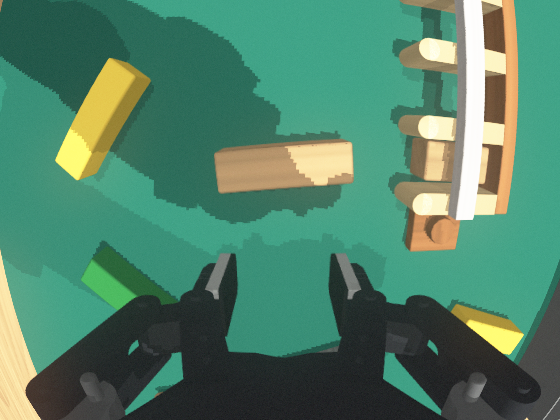

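The wrist view shows the fingers to the right of the blank (blank at 284,167), centred on its length and clear of the green block (120,275). I'll descend and push toward rack +y.

```bash
python3 -m pendant '{"dr":[[0,0,0],[0,0,0],[0,0,0],[0,0,0]],"travel":[[0,0,0.04],[0,0,0.065],[0,0,0.073],[0,0,0.073]],"fingers":[0.045,0.045,0.045,0.045]}'; python3 -m pendant '{"dr":[[0,0,0],[0,0,0],[0,0,0],[0,0,0],[0,0,0],[0,0,0],[0,0,0],[0,0,0],[0,0,0],[0,0,0],[0,0,0]],"travel":[[0.01,0,0],[0.02,0,0],[0.028,0,0],[0.036,0,0],[0.044,0,0],[0.052,0,0],[0.06,0,0],[0.068,0,0],[0.076,0,0],[0.084,0,0],[0.09,0,0]],"fingers":[0.045,0.045,0.045,0.045,0.045,0.045,0.045,0.045,0.045,0.045,0.045]}'; python3 - <<'E'
from h import *
s=readout.read_state();print(torack(s['position']))
p,d=imaging.camera('wrist');cv2.imwrite('pics/w2.png',p)
E
```

```text
t: 6.45
position: [552.0, -203.3, 26.0]
ee_rot: [-2.072, -2.361, -0.0]
ft_force: [0.4, 0.2, 0.6]
gripper_width: 44.5
gripper_force: 0.0
t: 7.82
position: [539.9, -114.3, 25.8]
ee_rot: [-2.073, -2.36, 0.0]
ft_force: [-0.4, -0.7, 0.8]
gripper_width: 45.1
gripper_force: 0.4
[-113.6  -76.6]
```

View pics/w2.png

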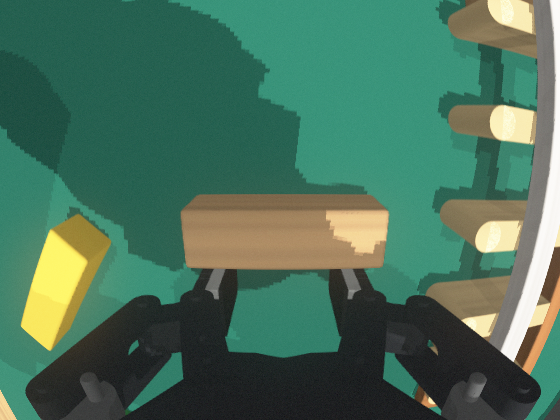

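The blank (285,230) lies flat and square against both fingertips. I'll continue to just short of the lane.

```bash
python3 -m pendant '{"dr":[[0,0,0],[0,0,0],[0,0,0],[0,0,0],[0,0,0],[0,0,0],[0,0,0],[0,0,0],[0,0,0],[0,0,0],[0,0,0]],"travel":[[0.008,0,0],[0.016,0,0],[0.024,0,0],[0.032,0,0],[0.04,0,0],[0.048,0,0],[0.056,0,0],[0.062,0,0],[0.067,0,0],[0.07,0,0],[0.07,0,0]],"fingers":[0.045,0.045,0.045,0.045,0.045,0.045,0.045,0.045,0.045,0.045,0.045]}'; python3 - <<'E'
from h import *
s=readout.read_state();print(torack(s['position']))
p,d=imaging.camera('top');cv2.imwrite('pics/t2.png',cv2.resize(p[150:300,200:385],None,fx=4,fy=4,interpolation=2))
E
```

```text
t: 9.25
position: [531.0, -45.2, 25.9]
ee_rot: [-2.073, -2.36, -0.0]
ft_force: [0.4, -0.2, -0.3]
gripper_width: 45.4
gripper_force: 0.0
[-113.5   -7. ]
```

View pics/t2.png

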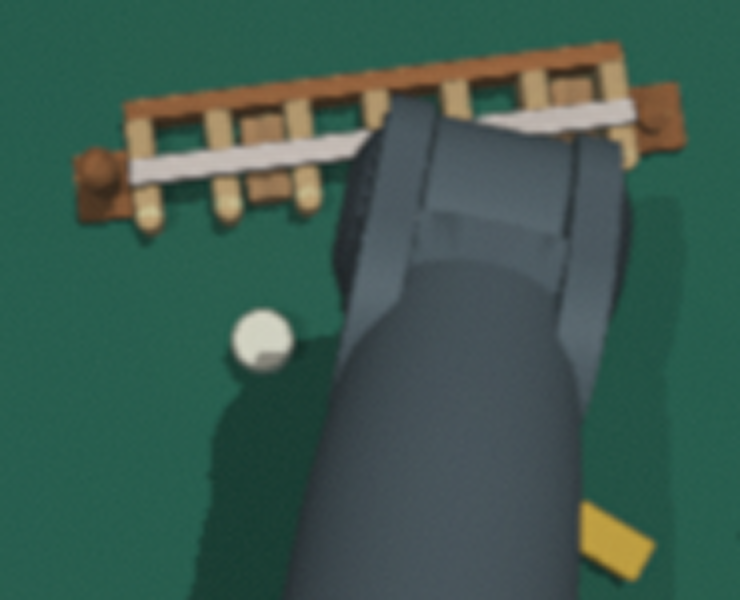

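The arm hides the blank in the top view, and the pot has not been moved. I'll use the wrist view instead, casting fisheye rays.

```bash
cat >> h.py <<'E'
def wray(uv,z,c):
    K,R,t=c["intrinsics"],c["R"],c["t"];o=-R.T@t
    v=(np.atleast_2d(uv)-K[:2,2])/K[0,0];th=np.linalg.norm(v,axis=1)
    d=np.c_[v*(np.sin(th)/th)[:,None],np.cos(th)]@R
    return o+d*((z-o[2])/d[:,2])[:,None]
E
python3 - <<'E'
from h import *
import pickle
c=imaging.camera_params('wrist');p,d=imaging.camera('wrist');cv2.imwrite('pics/w3.png',p);pickle.dump(c,open('w3.pkl','wb'))
E
```

```text
(no output)
```

View pics/w3.png

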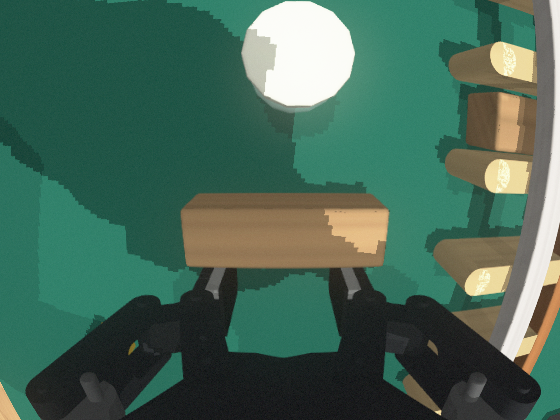

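The blank's top face has corners at (181,209), (388,209), (386,268) and (186,268). The noses bounding gap 3 are at (486,176) and (466,281), and the pot is clear.

```bash
python3 - <<'E'
from h import *
import pickle
c=pickle.load(open('w3.pkl','rb'))
for uv,z in [((181,209),31),((388,209),31),((386,268),31),((186,268),31),((486,176),39),((466,281),39),((299,53),55)]:
    print(uv,torack(wray(uv,z,c)[0]))
E
```

```text
(181, 209) [-153.    30.9]
(388, 209) [-71.9  30.8]
(386, 268) [-69.9   5.1]
(186, 268) [-153.6    5.2]
(486, 176) [-32.9  46.8]
(466, 281) [-33.4   0.5]
(299, 53) [-108.5   84. ]
```

```bash
python3 -m pendant '{"dr":[[0,0,0],[0,0,0],[0,0,0],[0,0,0],[0,0,0],[0,0,0],[0,0,0]],"travel":[[0.003,0,0],[0.006,0,0],[0.006,0,0],[0.006,0,0],[-0.014,0,0],[-0.014,0,-0.06],[-0.014,0,-0.085]],"fingers":[0.045,0.045,0.045,0.045,0.045,0.045,0.045]}'; python3 -c "
from h import *
go(-182,24,100,3.272)"
```

```text
t: 10.22
position: [534.7, -61.3, 113.8]
ee_rot: [2.073, 2.356, 0.002]
ft_force: [1.0, -1.2, -0.3]
gripper_width: 44.9
gripper_force: 0.0
world [459.  -23.4 100. ] dr [ 1.4000e-03  4.7000e-03 -1.5735e+00] travel m [ 0.0473 -0.0703  0.0134]
```

```bash
python3 -m pendant '{"dr":[[0,0,-0.17],[0,0,-0.34],[0,0,-0.51],[0,0,-0.68],[0,0,-0.85],[0,0,-1.02],[0,0,-1.19],[0,0,-1.36],[0,0,-1.5],[0,0,-1.571],[0,0,-1.571]],"travel":[[0.01,-0.015,0],[0.02,-0.03,0],[0.03,-0.045,0],[0.04,-0.06,0],[0.047,-0.07,0],[0.047,-0.07,0],[0.047,-0.07,0],[0.047,-0.07,0],[0.047,-0.07,0.01],[0.047,-0.07,0.014],[0.047,-0.07,0.014]],"fingers":[0,0,0,0,0,0,0,0,0,0,0]}'; python3 - <<'E'
from h import *
import pickle
go(-182,24,25,3.272)
c=imaging.camera_params('wrist');p,d=imaging.camera('wrist');cv2.imwrite('pics/w4.png',p);pickle.dump(c,open('w4.pkl','wb'))
E
```

```text
t: 11.6
position: [457.3, -22.7, 96.7]
ee_rot: [0.2, -3.135, 0.001]
ft_force: [0.3, -0.2, 0.2]
gripper_width: 0.1
gripper_force: 0.0
world [459.  -23.4  25. ] dr [-0.0003 -0.0005 -0.0031] travel m [-0.0016 -0.0009  0.0717]
```

View pics/w4.png

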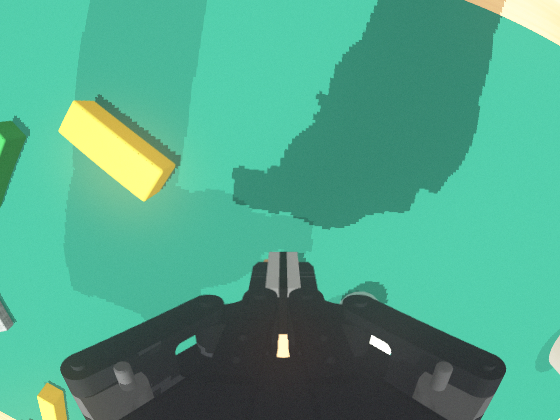

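The wrist camera now faces the robot, and the landing spot behind the blank is clear. Shut, the knuckles spread wide and will pass near the pot, so I'll check their height before choosing the push height.

```bash
python3 - <<'E'
from h import *
s=readout.read_state();c=imaging.camera_params('wrist');p,d=imaging.camera('wrist')
K,R,t=c["intrinsics"],c["R"],c["t"]
for u,v in [(475,375),(470,352),(495,365),(380,300),(95,365),(283,258)]:
    z=d[v,u];w=(np.array([u,v])-K[:2,2])/K[0,0];th=np.linalg.norm(w);ray_=np.r_[w*np.sin(th)/th,np.cos(th)]
    X=R.T@(ray_*z/ray_[2]-t);print(u,v,X.round(),"rel tip z",(X[2]-s['position'][2]+19).round(),torack(X))
p,_=imaging.camera('top');h=cv2.cvtColor(p,cv2.COLOR_BGR2HSV);H,S,V=cv2.split(h)
wood=((H<25)&(S>70)&(V>80)).astype(np.uint8)
b,st,cc=blob(wood,270,300,208,260);r=rect("top",b,31);print(st,r[1],[torack(q) for q in r[2]])
E
```

```text
475 375 [440.  26. 168.] rel tip z 90.0 [-194.8   75.8]
470 352 [440.  30. 158.] rel tip z 80.0 [-194.2   79.4]
495 365 [438.  33. 167.] rel tip z 89.0 [-195.9   82.7]
380 300 [515.  65.   3.] rel tip z -75.0 [-114.8  103.9]
95 365 [453. -74. 163.] rel tip z 86.0 [-194.6  -25.7]
283 258 [447. -23.  89.] rel tip z 11.0 [-194.3   25.6]Traceback (most recent call last):
  File "<stdin>", line 9, in <module>
  File "h.py", line 11, in blob
    i=1+np.argmax(s[1:,4]); return (l==i).astype(np.uint8),s[i],c[i]
        ~~~~~~~~~^^^^^^^^^
    return _wrapfunc(a, 'argmax', axis=axis, out=out, **kwds)
    return bound(*args, **kwds)
ValueError: attempt to get argmax of an empty sequence
```

The knuckles are at least 80 mm above the tips, so they clear the pot. I'll descend and push toward the mouth of the gap.

```bash
python3 -m pendant '{"dr":[[0,0,0],[0,0,0],[0,0,0],[0,0,0]],"travel":[[0,-0.001,0.04],[0,-0.001,0.06],[0,-0.001,0.069],[0,-0.001,0.069]],"fingers":[0,0,0,0]}';python3 -m pendant '{"dr":[[0,0,0],[0,0,0],[0,0,0],[0,0,0],[0,0,0],[0,0,0],[0,0,0],[0,0,0]],"travel":[[-0.008,0,0],[-0.016,0,0],[-0.024,0,0],[-0.032,0,0],[-0.04,0,0],[-0.046,0,0],[-0.05,0,0],[-0.05,0,0]],"fingers":[0,0,0,0,0,0,0,0]}'; python3 - <<'E'
from h import *
s=readout.read_state();print(torack(s['position']))
a=imaging.camera('top')[0][165:255,240:330];b=imaging.camera('scene')[0][180:270,230:320]
cv2.imwrite('pics/m5.png',cv2.resize(np.hstack([a,b]),None,fx=4.4,fy=4.4,interpolation=2))
E
```

```text
t: 12.25
position: [457.3, -22.8, 27.8]
ee_rot: [0.202, -3.135, 0.0]
ft_force: [-0.3, -0.3, 0.8]
gripper_width: -0.2
gripper_force: 0.0
t: 13.25
position: [507.5, -16.3, 27.9]
ee_rot: [-0.203, 3.134, -0.0]
ft_force: [0.3, 0.8, -0.4]
gripper_width: -0.2
gripper_force: 0.0
[-133.    24.8]
```

View pics/m5.png

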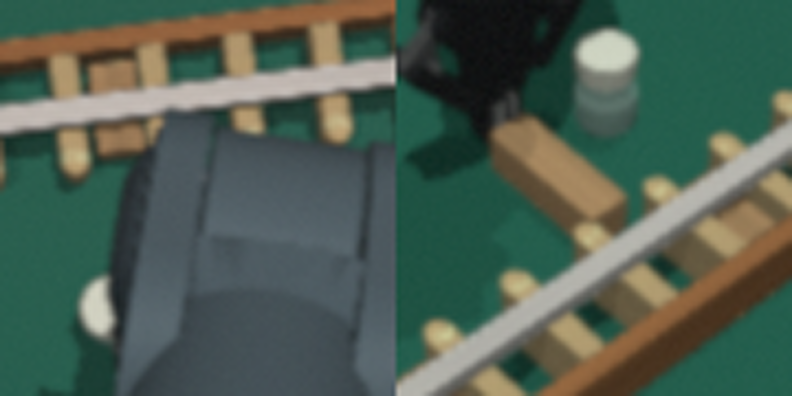

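In the scene half of the crop, the blank faces the gap next to offcut1's gap, with its top corners at (625,197), (527,117), (495,150) and (575,222). Checking the fit numerically.

```bash
python3 - <<'E'
from h import *
for x,y,z in [(625,197,31),(527,117,31),(495,150,31),(575,222,31),(590,226,39),(660,181,39),(516,277,39)]:
    print(x,y,torack(ray('scene',[230+(x-396)/4.4,180+y/4.4],z)[0]))
E
```

```text
625 197 [-38.3  35.5]
527 117 [-117.2   35.1]
495 150 [-109.4    6.2]
575 222 [-42.4   4.4]
590 226 [-29.9   3.7]
660 181 [-29.2  51.7]
516 277 [-28.9 -46.2]
```

The hand-picked pixels are too rough to settle this, so I'll use depth. That means points at blank-top height compared with points at divider-top height.

```bash
cat >> h.py <<'E'
def chk():
    c=imaging.camera_params('scene');p,d=imaging.camera('scene');K,R,t=c["intrinsics"],c["R"],c["t"]
    v,u=np.mgrid[150:300,200:380];z=d[150:300,200:380].ravel()
    X=((np.c_[u.ravel(),v.ravel(),np.ones(z.size)]@np.linalg.inv(K).T)*z[:,None]-t)@R
    X=X[z>0];r=np.c_[(X[:,:2]-C)@EX,(X[:,:2]-C)@EY,X[:,2]]
    g=r[(abs(r[:,2]-31)<4)&(r[:,0]<-46)&(r[:,0]>-125)&(abs(r[:,1]-22)<30)]
    if len(g)>8:
        q=cv2.minAreaRect(g[:,:2].astype(np.float32));print("blank outside: n",len(g),"z",g[:,2].mean().round(1),cv2.boxPoints(q).round(1).tolist())
        for a in range(-120,-45,15):
            k=g[abs(g[:,0]-a)<7.5]
            if len(k):print(a,"y range",k[:,1].min().round(1),k[:,1].max().round(1))
    for n in (-48,0,48,96):
        k=r[(abs(r[:,2]-39)<3)&(r[:,0]<-12)&(r[:,0]>-30)&(abs(r[:,1]-n)<12)]
        print("div",n,len(k),k[:,1].min().round(1),k[:,1].max().round(1),"mean",k[:,1].mean().round(1))
    return r
E
python3 -c "
from h import *
chk()"
```

```text
blank outside: n 283 z 32.0 [[-124.30000305175781, 38.29999923706055], [-123.9000015258789, 9.199999809265137], [-46.0, 10.300000190734863], [-46.400001525878906, 39.400001525878906]]
-120 y range 11.5 35.3
-105 y range 9.4 38.5
-90 y range 10.8 35.1
-75 y range 11.1 37.0
-60 y range 10.1 36.4
div -48 35 -56.0 -41.9 mean -49.8
div 0 35 -8.2 7.1 mean -1.4
div 48 25 38.6 55.2 mean 47.0
div 96 28 88.0 103.2 mean 94.5
```

The blank spans y 10.5 to 36.5 with yaw about 0, and the gap centre is about 23, so it is aligned. Pushing in.

```bash
python3 -m pendant '{"dr":[[0,0,0],[0,0,0],[0,0,0],[0,0,0],[0,0,0],[0,0,0],[0,0,0],[0,0,0],[0,0,0]],"travel":[[-0.007,0,0],[-0.014,0,0],[-0.021,0,0],[-0.028,0,0],[-0.035,0,0],[-0.042,0,0],[-0.049,0,0],[-0.056,0,0],[-0.062,0,0]],"fingers":[0,0,0,0,0,0,0,0,0]}'; python3 -m pendant '{"dr":[[0,0,0],[0,0,0],[0,0,0]],"travel":[[-0.003,0,0],[-0.006,0,0],[-0.007,0,0]],"fingers":[0,0,0]}';python3 -c "
from h import *
print(torack(readout.read_state()['position']));chk()"
```

```text
t: 14.52
position: [569.1, -8.2, 27.8]
ee_rot: [-0.203, 3.135, -0.0]
ft_force: [-1.0, -0.5, 0.9]
gripper_width: -0.1
gripper_force: 0.4
t: 14.9
position: [575.6, -7.4, 27.8]
ee_rot: [-0.203, 3.135, -0.0]
ft_force: [-1.6, 0.2, 0.3]
gripper_width: 0.0
gripper_force: 0.5
[-64.4  24.8]
blank outside: n 55 z 31.8 [[-71.30000305175781, 12.199999809265137], [-49.29999923706055, 4.900000095367432], [-40.20000076293945, 32.29999923706055], [-62.20000076293945, 39.599998474121094]]
-75 y range 12.2 12.2
-60 y range 11.4 38.7
div -48 32 -56.0 -41.8 mean -49.3
div 0 31 -8.8 7.3 mean -1.4
div 48 29 40.0 54.6 mean 46.6
div 96 29 87.8 102.1 mean 94.5
```

Going in freely. I'll creep until it meets the board.

```bash
python3 -m pendant '{"dr":[[0,0,0],[0,0,0],[0,0,0]],"travel":[[-0.001,0,0],[-0.002,0,0],[-0.002,0,0]],"fingers":[0,0,0]}';python3 -m pendant '{"dr":[[0,0,0],[0,0,0],[0,0,0]],"travel":[[-0.001,0,0],[-0.0015,0,0],[-0.0015,0,0]],"fingers":[0,0,0]}'
```

```text
t: 15.32
position: [577.5, -7.2, 27.8]
ee_rot: [0.203, -3.135, 0.0]
ft_force: [-0.9, -0.5, -0.7]
gripper_width: 0.1
gripper_force: 0.3
t: 15.7
position: [577.5, -7.1, 27.7]
ee_rot: [0.202, -3.132, 0.001]
ft_force: [-5.1, -0.8, 4.0]
gripper_width: -0.0
gripper_force: 2.7
```

It stopped at TCP x≈-62.5, against a predicted -62. One firm nudge, then I'll retreat and verify.

```bash
python3 -m pendant '{"dr":[[0,0,0],[0,0,0]],"travel":[[-0.001,0,0],[-0.001,0,0]],"fingers":[0,0]}';python3 -m pendant '{"dr":[[0,0,0],[0,0,0],[0,0,0],[0,0,0],[0,0,0],[0,0,0],[0,0,0],[0,0,0],[0,0,0],[0,0,0],[0,0,0]],"travel":[[0.01,0,0],[0.03,0,0],[0.04,0,-0.03],[0.05,0.0,-0.08],[0.06,0,-0.14],[0.06,0.06,-0.14],[0.06,-0.06,-0.14],[0.06,-0.12,-0.14],[0.06,-0.18,-0.14],[0.06,-0.24,-0.14],[0.06,-0.28,-0.14]],"fingers":[0,0,0,0,0,0,0,0,0,0,0]}';python3 - <<'E'
from h import *
r=chk()
g=r[(abs(r[:,2]-31)<3)&(r[:,0]<-10)&(r[:,0]>-75)&(abs(r[:,1]-23)<14)];print("near end x",np.percentile(g[:,0],[2,10]).round(1))
g=r[(abs(r[:,2]-31)<3)&(r[:,0]<40)&(r[:,0]>10)&(abs(r[:,1]-23)<14)];print("far part x",len(g),g[:,0].max().round(1) if len(g) else '')
p,_=imaging.camera('top');h=cv2.cvtColor(p,cv2.COLOR_BGR2HSV);H,S,V=cv2.split(h)
b,st,c=blob(((S<60)&(V>120)).astype(np.uint8),250,280,222,250);print("pot",c,st)
old=cv2.imread('pics/top0.png');df=(cv2.absdiff(p,old).max(2)>40).astype(np.uint8)
n,l,s,c=cv2.connectedComponentsWithStats(df)
print([tuple(map(int,x)) for x in s[1:] if x[4]>12])
E
```

```text
t: 15.95
position: [577.5, -7.1, 27.5]
ee_rot: [0.202, -3.131, 0.001]
ft_force: [-7.5, -0.9, 5.5]
gripper_width: 0.3
gripper_force: 3.7
t: 17.32
position: [553.7, -267.1, 168.2]
ee_rot: [-0.203, 3.133, -0.001]
ft_force: [1.9, -0.3, 0.5]
gripper_width: 0.2
gripper_force: 0.0
blank outside: n 24 z 31.5 [[-52.70000076293945, 34.400001525878906], [-51.5, 11.399999618530273], [-45.70000076293945, 11.699999809265137], [-46.900001525878906, 34.70000076293945]]
div -48 32 -56.2 -41.9 mean -49.6
div 0 30 -8.3 6.4 mean -1.2
div 48 27 39.8 54.7 mean 46.5
div 96 26 87.4 102.9 mean 94.3
near end x [-51.4 -48.6]
far part x 61 27.0
pot [265.0989011  234.15384615] [258 227  15  15 182]
[(414, 129, 146, 187, 10301), (278, 174, 12, 10, 106), (471, 174, 13, 23, 158), (280, 190, 14, 20, 223), (343, 208, 20, 37, 426), (395, 208, 26, 17, 260), (404, 242, 31, 60, 166), (479, 249, 8, 6, 17), (435, 254, 53, 88, 2198), (334, 271, 29, 32, 365), (336, 293, 11, 9, 35), (187, 341, 294, 79, 15164), (451, 352, 60, 68, 1801), (531, 371, 29, 32, 662), (451, 391, 8, 14, 56)]
```

```bash
python3 - <<'E'
from h import *
for p in (cv2.imread('pics/top0.png'),imaging.camera('top')[0]):
    h=cv2.cvtColor(p,cv2.COLOR_BGR2HSV)
    for lo,hi,bx in [((20,150,40),(34,255,255),(325,372,262,300)),((35,150,30),(70,255,255),(380,420,245,295)),((5,70,40),(25,255,255),(250,280,165,210))]:
        m=cv2.inRange(h,lo,hi)//255;x0,x1,y0,y1=bx
        try: _,s,c=blob(m,*bx);print(s,c.round(1))
        except ValueError: print("none")
r=chk
p=imaging.camera('scene')[0];o=cv2.imread('pics/scene0.png')
for q in (o,p):
    _,s,c=blob(cv2.inRange(cv2.cvtColor(q,cv2.COLOR_BGR2HSV),(20,150,40),(34,255,255))//255,160,215,195,222);print("scene yellow",s,c.round(1))
E
```

```text
[328 268  35  26 388] [344.8 281. ]
[400 260   2   3   4] [400.2 260.8]
[250 169  30  18 387] [264.6 177.5]
[328 268  35  27 389] [344.9 281. ]
[398 255   7  10  14] [401.2 259. ]
[250 170  30  17 400] [265.  177.6]
scene yellow [170 200  36  15 489] [187.2 206.7]
scene yellow [170 199  35  16 500] [187.1 206.8]
```

Nothing else has moved, so I'll hand it in.

```bash
python3 -c "
from cell import ctrl
print(ctrl.close_job())"
```

```text
the job is handed in; nothing more can be done
None
```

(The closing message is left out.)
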